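# Push the graphics card into the corner of the bench fixture

### The arm

A 6-joint arm with a two-finger parallel gripper is mounted at the origin on the work surface. World frame = base frame: x ahead of the robot, y to its left, z up, the work surface at z = 0. Lengths are in m, angles in degrees, forces in N, time in s.
With the tool pointing down it reaches from about 0.375 to 0.9 m from the base axis. Payload 3.1 kg.
Tool frame: the origin (TCP) lies between the finger pads; the fingertips stand 11 mm ahead of it and the grasp point (between the pads) lies 8 mm behind it; z points along the fingers, y is the line along which they close (so a half turn about z gives the same grasp; the last joint's range is limited). The gripper opens to 87 mm and grips with 3 to 60 N. Pads are 19 mm wide; open, the fingers measure 117 mm over their backs; the gripper's body (75 mm by 190 mm) begins 51 mm behind the grasp point.
Start: joints at [59.101, 30.224, 82.088, -0, 67.689, -10.227], TCP at [0.221, 0.585, 0.234] pointing down, gripper open.
Joint ranges: [-176.69, 176.69], [-43.24, 126.21], [12.49, 139.97], [-82, 262], [0, 151.66], [-163.58, 163.58]. Speed limits (degrees/s): [159.86, 159.86, 180, 180, 180, 180].

### API

Orientations are given as a 3x3 rotation matrix whose columns are the frame's x, y, z axes.
In Python, from rig import bot, viewer, workorder, models gives the robot as it stands.
- The arm moves only by the shell command python3 -m jog 'ROWS'. ROWS is JSON, a list of rows, each a list of 7 numbers: the opening, from 0 (shut) to 1 (fully open), then the shift along the tool's x, y, z in m, then the turn, a rotation vector about the tool's x, y, z in degrees. In form: [[claw, x, y, z, ax, ay, az], ...]. A call has 1 to 20 rows; each row is the pose to reach, as a shift and turn from the pose commanded when the call began, along the tool's axes at that moment; what a row does not reach only later rows make up. A row lasts 1/8 s, in which the tool goes at most 62.5 mm and 10.7 degrees, less where a joint would pass 70% of its speed; a pose out of reach is approached as far as the arm can. A call with a gripper value outside its range is refused whole. The fingers move at their own pace and stop on an object; the grip force is fixed at half the most. Time passes only in rows, so rows that repeat a pose let the fingers close. It gives the time, the measured TCP pose, the force, the opening and the grip force at its end, in the units of the state.
- bot.read_state(): the state, without advancing time (a new reading comes with each control period).
- viewer.capture(name): name is "side" or "top"; returns (picture, depth): 480x640x3 uint8, blue, green, red; 480x640 float32, m along the optical axis (not along the pixel's ray), 0 where there is no reading.
- viewer.camera_info(name): a dict with "fx", "fy", "cx", "cy" (pixels), "dist_coeffs" ([k1, k2, p1, p2, k3] as OpenCV has them; the pictures are not rectified), "world_to_cam" (4x4, takes a point from world to camera coordinates). Camera axes: x right, y down, z forward; pixel columns grow to the right and rows downward; lengths in m; the calibration is good to about 2 mm. A picture is of the moment at which its call begins. camera_info takes no time and is no camera call.
- workorder.hand_in(): hands the job in; it is judged then, once.
Trained networks look in the newest picture that a camera, given by its name, has taken for a name from the list of things; names that differ only in an ending like _2 or _b are one class to them, and where a whole thing is asked for, a point or a joint stands for the part that bears it (a point fixed in the world has none). Each returns a list of dicts, best first, with "p" (0 to 1); they miss things now and then, are a little off and sometimes report something else, mostly with a low value. They report only what shows in the picture. A call takes as long as a camera call. They do not tell look-alikes from the thing itself.
- models.outline_of(camera, thing): "mask" (480x640 bool, what is visible of it).
- models.tip_of(camera, thing): "xyz" ([x, y, z] in m, in world coordinates, good to about 4 mm: a listed point, or the origin of a listed thing).
The state is a dict: "time_s": time; "joint_positions": joint angles; "qvel": joint speeds; "tau": joint torques, N m; "position": TCP position; "tcp_rot": TCP orientation; "force": force on the tool from outside, world axes, zero at the start; "moment": the same for the moment, N m; "opening": opening from 0.0 (shut) to 1.0 (fully open); "grasp_force": force on a finger pad.
Only numpy, scipy, OpenCV 4.12 (cv2) and the standard library are available. Lean on these libraries where they do the work, as an engineer would, in place of code of your own. Each camera call takes 0.05 s, during which the arm holds its last target. There are 200 camera calls.

### The job

The red graphics card lies askew on the repair bench. Push it along the bench with your fingers, without picking it up, until its long edge lies flush along the aluminium fence and its short end is up against the orange stop block. Leave everything else where it is, and finish with the hand clear of the card.

Things in the scene. Friction and masses are not known exactly. Their poses are not given: they have to be found in the camera images.
- card: Graphics card on its black cooler, red board up: a block 98 (its x) x 170 (its y) x 36 mm high, sides vertical; parts on top add 4 mm. Steel bracket at +y end, brass contacts along +x edge. Loose, 0.4 to 0.8 kg. Origin: centre of underside. Starts 0.1 to 0.14 m (centre) on the robot's side of the fence face, near its middle, +x edge towards the fence, turned up to 0.4 rad from it.
- edge_left (a point): Point at the bottom of the card where its +x long edge (the one towards the fence) meets its +y end
- edge_right (a point): Point at the bottom of the card where its +x long edge meets its -y end
- fence: Straight aluminium fence fixed to the bench, 460 mm long (its y), 26 mm high, 12 mm thick. Origin at bench level in the middle of the face that looks to the robot; that face is the plane x = 0 of its frame, and its +x points away from the robot. It may stand turned by up to 0.2 rad.
- stop: Orange stop block fixed to the bench in front of one end of the fence (left or right, it changes), parallel to it: 110 mm (its x) by 40 mm (its y) by 30 mm high, origin at the centre of its underside, 0.06 m in front of the fence face and 0.25 m along the fence from its middle. The face towards the middle of the fence is the stop.
- dish: Round steel parts dish, 60 mm across, 22 mm high, loose, at the other end of the fence, 0.06 m in front of its face and 0.25 m along it from its middle. Origin at the centre of its underside. Leave alone.
- bottle: White bottle with a steel cap, 56 mm across, 120 mm high, standing loose at the left. Origin at the centre of its underside. Leave alone.
- meter: Red hand-held meter, 80 by 150 by 39 mm high, lying loose at the right. Origin at the centre of its underside. Leave alone.
- mouse: Black computer mouse, 100 by 60 by 32 mm, lying loose at the far right. Origin at the centre of its underside. Leave alone.
- driver: Screwdriver with a yellow handle, 200 mm long, handle 26 mm thick, lying loose at the near right, roughly along x. Origin under its middle. Leave alone.
- brush: Flat brush with an orange handle, 200 mm long, 42 mm wide, 20 mm high, lying loose at the left, roughly along x. Origin under its middle. Leave alone.
- module: Green memory module, 130 by 32 by 7 mm high, lying loose on the near left. Origin at the centre of its underside. Leave alone.
Mind the look-alikes: they are no part of the job. Leave any pink look-alike of the stop alone.

How it is judged (in metres and radians):
At the end, for the whole second after the job is handed in: Both ends of the card's long edge are within 4 mm of the fence face, its short end is within 5 mm of the orange stop block, it lies flat and at rest on the bench, and every other loose thing is within 15 mm of where it started (x of edge_left in the frame of fence between -0.004 and 0.004 m and x of edge_right in the frame of fence between -0.004 and 0.004 m and y of card in the frame of stop between -0.11 and 0.11 m and height (world z) of card below 0.004 m and angle between card's own z axis and vertical below 0.05 rad and linear speed of card below 0.01 m/s and distance of each of dish, bottle, meter, mouse, driver, brush, module from where it was at the start of the episode below 0.015 m); the robot touches nothing.
It fails at once if the card is lifted or tipped up (more than 10 mm off the bench or 0.15 rad) (height (world z) of card above 0.01 m or angle between card's own z axis and vertical above 0.15 rad).
It fails at once if another loose thing on the bench is shifted by more than 15 mm (distance of any of dish, bottle, meter, mouse, driver, brush, module from where it was at the start of the episode above 0.015 m).
It also fails if it takes over 54 s, if anything falls off the work surface, if the arm or the gripper's body presses on something with over 40 N, if the wrist force passes 120 N, or if a joint passes its speed limit or range.

## Working session

There is one attempt and no reset: what is moved stays moved. The work goes in short steps, Python scripts to look and compute and a shell command to move; the robot and the scene stay as the last step left them, time stands still between calls to the robot, and variables do not carry over. Pictures are saved under pics/ and viewed, at most 10 in all, crops included, and the job is handed in when it is done.

```bash
mkdir -p pics; ls; python3 - <<'E'
from rig import bot, viewer, models
import cv2,numpy as np
s=bot.read_state();print(s['time_s'],s['position'],np.round(s['tcp_rot'],3).tolist())
for c in('top','side'):
    p,d=viewer.capture(c);cv2.imwrite(f'pics/{c}0.png',p)
    for t in('card','edge_left','edge_right','fence','stop','dish','meter'):
        print(c,t,[(round(r['p'],2),np.round(r['xyz'],3).tolist()) for r in models.tip_of(c,t)][:3])
E
```

```text
pics
0.0 [0.22024916 0.58413506 0.2325746 ] [[-0.936, 0.353, -0.001], [0.353, 0.936, -0.002], [0.0, -0.002, -1.0]]
top card [(0.96, [0.534, 0.006, 0.0])]
top edge_left [(0.74, [0.531, 0.104, -0.0])]
top edge_right []
top fence [(0.84, [0.682, -0.006, -0.006])]
top stop [(0.8, [0.347, 0.062, -0.001]), (0.79, [0.574, 0.232, 0.0])]
top dish [(0.71, [0.662, -0.262, 0.003])]
top meter [(0.68, [0.512, -0.517, -0.003])]
side card [(0.87, [0.536, 0.01, -0.003]), (0.55, [0.513, -0.515, -0.006]), (0.54, [0.419, 0.418, -0.0])]
side edge_left [(0.77, [0.535, 0.109, 0.001]), (0.51, [0.681, -0.009, -0.001])]
side edge_right [(0.6, [0.619, -0.043, -0.001])]
side fence [(0.81, [0.68, -0.009, -0.002]), (0.42, [0.317, -0.39, 0.005])]
side stop [(0.84, [0.574, 0.229, 0.002]), (0.76, [0.342, 0.061, -0.002]), (0.69, [0.472, 0.544, -0.003])]
side dish [(0.79, [0.66, -0.267, -0.0])]
side meter [(0.89, [0.513, -0.515, -0.001]), (0.15, [0.6, 0.456, 0.003])]
```

View pics/top0.png

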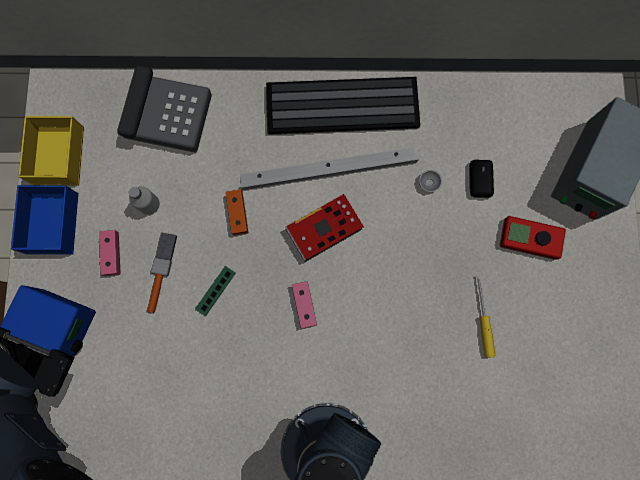

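View pics/side0.png

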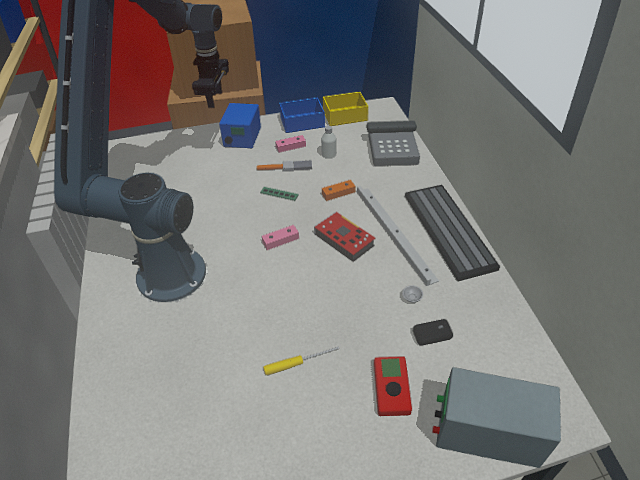

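The top view shows the card at (325,227), the fence from (241,181) to (417,155) and the dish at (428,182). There are three stop-like blocks: orange (236,212), pink (304,305) and pink (109,253). The orange one is the stop, by its colour and its place in front of the fence's left end. I'll check it in a crop and refine the geometry.

```bash
cat > h.py <<'E'
import numpy as np, cv2
from rig import bot, viewer, models
def ground(cam,uv,z):
    i=viewer.camera_info(cam);K=np.array([[i['fx'],0,i['cx']],[0,i['fy'],i['cy']],[0,0,1]])
    n=cv2.undistortPoints(np.float64(uv).reshape(-1,1,2),K,np.array(i['dist_coeffs'])).reshape(-1,2)
    T=np.linalg.inv(i['world_to_cam']);d=np.c_[n,np.ones(len(n))]@T[:3,:3].T;o=T[:3,3]
    return (o+d*((z-o[2])/d[:,2])[:,None])[:,:2]
def rect(cam,thing,z,near):
    "min-area rectangle (world, at height z) of the mask closest to near"
    best=None
    for r in models.outline_of(cam,thing):
        v,u=np.nonzero(r['mask']);w=ground(cam,np.c_[u,v],z)
        e=np.linalg.norm(np.median(w,0)-near)
        if best is None or e<best[0]: best=(e,w,r['p'])
    c,s,a=cv2.minAreaRect(np.float32(best[1]*1000))
    return np.round(c,1),np.round(s,1),round(a,2),round(best[2],2)
F=np.array([.681,-.008]);YF=np.array([-.173,.985]);XF=np.array([.985,.173])
def to_fence(p): p=np.asarray(p)[:2]-F; return np.round([p@XF,p@YF],4)
def move(xf,yf,z,yaw_deg,fence=True):
    "shift/turn in the present tool axes to reach fence-frame xf,yf, height z, tool y at world yaw"
    s=bot.read_state();R=np.array(s['tcp_rot']);p=np.r_[F+XF*xf+YF*yf,z]
    y=np.r_[np.cos(np.radians(yaw_deg)),np.sin(np.radians(yaw_deg)),0]
    Rt=np.c_[np.cross(y,[0,0,-1]),y,[0,0,-1]]
    print('world',np.round(p,3),'shift',np.round(R.T@(p-s['position']),4),'turn',np.round(np.degrees(cv2.Rodrigues(R.T@Rt)[0].ravel()),2))
E
python3 - <<'E'
from h import *
p,_=viewer.capture('top');cv2.imwrite('pics/crop.png',cv2.resize(p[140:340,80:480],(800,400),interpolation=cv2.INTER_CUBIC))
print('fence',rect('top','fence',.026,[.68,0]));print('stop',rect('top','stop',.03,[.574,.231]));print('card',rect('top','card',.036,[.535,.01]))
move(-.245,.035,.234,100)
E
```

```text
fence (array([690.5,  -4.9]), array([ 42.9, 459.1]), 9.81, 0.9)
stop (array([573.4, 226.2]), array([114.1,  42.1]), 9.54, 0.61)
card (array([533.7,   6. ]), array([102.3, 171.3]), 30.77, 0.83)
world [ 0.434 -0.016  0.234] shift [-4.113e-01 -4.868e-01 -4.000e-04] turn [ -0.    -0.   -30.67]
```

View pics/crop.png

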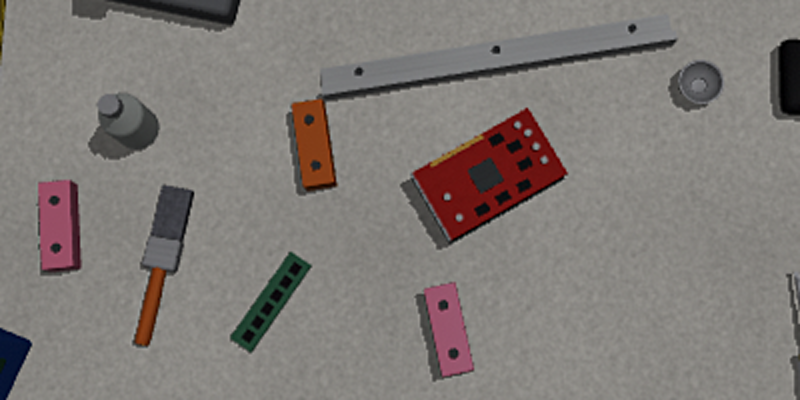

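The crop confirms the orange block at (313,145), set in front of the fence's left end and parallel to it. The pink blocks at (58,225) and (447,330) are decoys. The card's brass edge faces the fence. Next I move the open hand behind the card.

```bash
python3 -m jog '[[1,-0.206,-0.244,0,0,0,-15],[1,-0.206,-0.244,0,0,0,-30.5],[1,-0.206,-0.244,0,0,0,-30.5],[1,-0.206,-0.244,0,0,0,-30.5],[1,-0.206,-0.244,0,0,0,-30.5],[1,-0.411,-0.487,0,0,0,-30.5],[1,-0.411,-0.487,0,0,0,-30.5],[1,-0.411,-0.487,0,0,0,-30.5],[1,-0.411,-0.487,0,0,0,-30.5],[1,-0.411,-0.487,0,0,0,-30.5],[1,-0.411,-0.487,0,0,0,-30.5],[1,-0.411,-0.487,0,0,0,-30.5],[1,-0.411,-0.487,0,0,0,-30.5],[1,-0.411,-0.487,0,0,0,-30.5]]'; python3 -c "
from h import *
move(-.245,.035,.026,99.8)"
```

```text
time_s: 2.75
position: [0.4324, -0.0143, 0.2335]
tcp_rot: [[-0.985, -0.173, -0.001], [-0.173, 0.985, 0.0], [0.001, 0.001, -1.0]]
force: [0.5, -0.6, -0.1]
opening: 1.0
grasp_force: 0.0
world [ 0.434 -0.016  0.026] shift [-0.001  -0.0019  0.2075] turn [ 0.03 -0.03  0.17]
```

```bash
python3 -m jog '[[1,0,0,0.06],[1,0,0,0.12]]' >/dev/null 2>&1; python3 -m jog '[[1,0,-0.002,0.06,0,0,0],[1,0,-0.002,0.12,0,0,0],[1,0,-0.002,0.17,0,0,0],[1,0,-0.002,0.20,0,0,0],[1,0,-0.002,0.207,0,0,0],[1,0,-0.002,0.207,0,0,0]]'
python3 -m jog '[[1,-0.010,0,0,0,0,0],[1,-0.018,0,0,0,0,0],[1,-0.026,0,0,0,0,0],[1,-0.034,0,0,0,0,0],[1,-0.042,0,0,0,0,0],[1,-0.050,0,0,0,0,0],[1,-0.058,0,0,0,0,0],[1,-0.066,0,0,0,0,0],[1,-0.074,0,0,0,0,0],[1,-0.080,0,0,0,0,0],[1,-0.080,0,0,0,0,0]]'
python3 - <<'E'
from h import *
p,_=viewer.capture('top');cv2.imwrite('pics/t1.png',p[120:340,180:500])
print(rect('top','card',.036,[.57,.01]));s=bot.read_state();print(to_fence(s['position']))
for t in('card','edge_left','edge_right'):print(t,[(round(r['p'],2),to_fence(r['xyz'])) for r in models.tip_of('top',t)][:2])
E
```

```text
time_s: 3.5
position: [0.4337, -0.0174, 0.0268]
tcp_rot: [[-0.985, -0.172, -0.0], [-0.172, 0.985, 0.0], [0.0, 0.0, -1.0]]
force: [0.5, -0.4, 0.1]
opening: 0.997
grasp_force: 0.0
time_s: 4.88
position: [0.5144, -0.0046, 0.0268]
tcp_rot: [[-0.985, -0.17, 0.004], [-0.17, 0.985, -0.001], [-0.004, -0.001, -1.0]]
force: [-0.6, -0.4, -0.3]
opening: 1.001
grasp_force: 0.2Traceback (most recent call last):
  File "<stdin>", line 3, in <module>
  File "h.py", line 15, in rect
    c,s,a=cv2.minAreaRect(np.float32(best[1]*1000))
                                     ~~~~^^^
TypeError: 'NoneType' object is not subscriptable
```

View pics/t1.png

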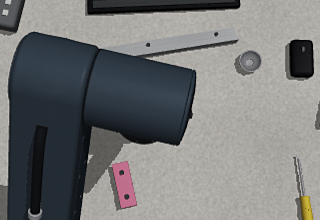

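The top view is blocked by the arm, which covers the card around (130,90), so I'll use the side camera.

```bash
python3 - <<'E'
from h import *
p,_=viewer.capture('side');cv2.imwrite('pics/s1.png',cv2.resize(p[140:320,220:460],(720,540)))
s=bot.read_state();print(to_fence(s['position']))
for t in('card','edge_left','edge_right','fence'):print(t,[(round(r['p'],2),to_fence(r['xyz'])) for r in models.tip_of('side',t)][:2])
E
```

```text
[-0.1639  0.032 ]
card [(0.57, array([-0.1024,  0.0267]))]
edge_left [(0.79, array([-0.0592,  0.1178])), (0.59, array([-0.2543, -0.4683]))]
edge_right [(0.97, array([-0.0463, -0.0596]))]
fence [(0.61, array([0.0016, 0.0011]))]
```

View pics/s1.png

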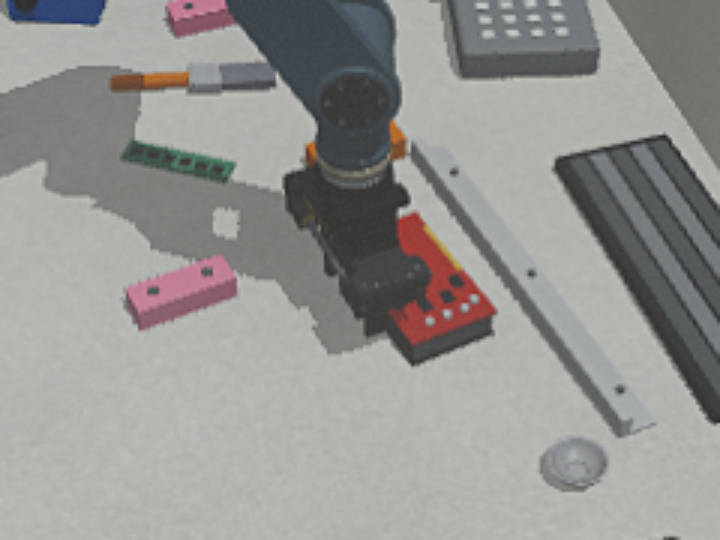

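The side view shows the card (crop centre about (440,290)) parallel to the fence with about 50 mm to go. I'll push on, leave a small gap, then retreat up.

```bash

python3 -m jog '[[1,-0.008,0,0,0,0,0],[1,-0.016,0,0,0,0,0],[1,-0.024,0,0,0,0,0],[1,-0.032,0,0,0,0,0],[1,-0.038,0,0,0,0,0],[1,-0.042,0,0,0,0,0],[1,-0.042,0,0,0,0,0],[1,-0.020,0,0,0,0,0],[1,-0.012,0,0,0,0,0],[1,-0.012,0,-0.06,0,0,0],[0.4,-0.012,0,-0.10,0,0,0],[0.4,-0.012,0,-0.10,0,0,0]]'
python3 - <<'E'
from h import *
viewer.capture('side')
s=bot.read_state();print(to_fence(s['position']),s['joint_positions'])
for t in('card','edge_left','edge_right'):print(t,[(round(r['p'],2),to_fence(r['xyz'])) for r in models.tip_of('side',t)][:2])
move(-.057,-.11,.126,9.8);move(-.057,-.11,.126,189.8)
E
```

```text
time_s: 6.72
position: [0.5277, -0.0029, 0.1298]
tcp_rot: [[-0.985, -0.171, 0.009], [-0.171, 0.985, -0.002], [-0.009, -0.004, -1.0]]
force: [0.7, -0.1, -0.9]
opening: 0.852
grasp_force: 0.0
[-0.1516  0.0322] [-1.24607428e+01  3.15556006e+01  1.02041833e+02  9.67609970e-03
  4.60968471e+01 -1.12292105e+02]
card [(0.59, array([-0.0657,  0.0266]))]
edge_left [(0.85, array([-0.0214,  0.1106]))]
edge_right [(0.57, array([-0.0188, -0.0608]))]
world [ 0.644 -0.126  0.126] shift [-0.0973 -0.1428 -0.0007] turn [-4.000e-02 -1.100e-01  9.002e+01]
world [ 0.644 -0.126  0.126] shift [-0.0973 -0.1428 -0.0007] turn [ 1.100e-01 -4.000e-02 -8.998e+01]
```

```bash

python3 -m jog '[[0.4,0,-0.06,0,0,0,10],[0.4,0,-0.1,0,0,0,20],[0.4,0,-0.143,0,0,0,30],[0.4,-0.04,-0.143,0,0,0,40],[0.4,-0.092,-0.143,0,0,0,50],[0.4,-0.092,-0.143,0,0,0,60],[0.4,-0.092,-0.143,0,0,0,70],[0.4,-0.092,-0.143,0,0,0,80],[0.4,-0.092,-0.143,0,0,0,90],[0.4,-0.092,-0.143,0,0,0,90],[0.4,-0.092,-0.143,0,0,0,90],[0.4,-0.092,-0.143,0.05,0,0,90],[0.4,-0.092,-0.143,0.09,0,0,90],[0.4,-0.092,-0.143,0.103,0,0,90],[0.4,-0.092,-0.143,0.103,0,0,90]]'
python3 - <<'E'
from h import *
s=bot.read_state();print(to_fence(s['position']),s['joint_positions'])
p,_=viewer.capture('side');cv2.imwrite('pics/s2.png',cv2.resize(p[140:320,220:460],(720,540)))
for t in('card','edge_left','edge_right'):print(t,[(round(r['p'],2),to_fence(r['xyz'])) for r in models.tip_of('side',t)][:2])
viewer.capture('top')
for t in('card','edge_left','edge_right'):print(t,[(round(r['p'],2),to_fence(r['xyz'])) for r in models.tip_of('top',t)][:2])
E
```

```text
time_s: 8.8
position: [0.639, -0.1274, 0.0229]
tcp_rot: [[-0.171, 0.985, -0.001], [0.985, 0.171, 0.001], [0.001, -0.001, -1.0]]
force: [-0.7, 0.8, 0.4]
opening: 0.401
grasp_force: 0.0
[-0.0621 -0.1103] [-2.10819612e+01  4.78154722e+01  8.54961586e+01 -2.66205205e-05
  4.67757342e+01 -3.09489005e+01]
card [(0.77, array([-0.0669,  0.0233]))]
edge_left [(0.59, array([-0.0183,  0.1104]))]
edge_right []
card []
edge_left []
edge_right []
```

View pics/s2.png

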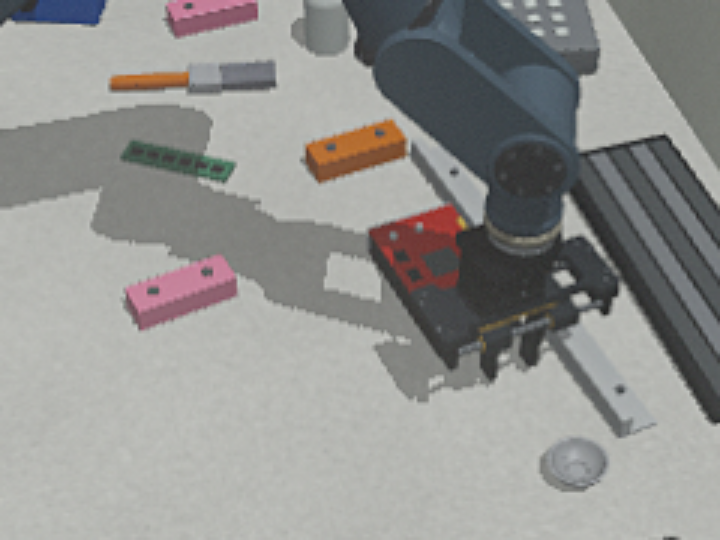

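The hand is in place at (505,360) behind the card's near end, clear of the fence and dish. I push it towards the stop, ending a little short.

```bash

python3 -m jog '[[0.4,0.02,0,0,0,0,0],[0.4,0.036,0,0,0,0,0],[0.4,0.044,0,0,0,0,0],[0.4,0.052,0,0,0,0,0],[0.4,0.06,0,0,0,0,0],[0.4,0.068,0,0,0,0,0],[0.4,0.076,0,0,0,0,0],[0.4,0.084,0,0,0,0,0],[0.4,0.092,0,0,0,0,0],[0.4,0.1,0,0,0,0,0],[0.4,0.108,0,0,0,0,0],[0.4,0.116,0,0,0,0,0],[0.4,0.124,0,0,0,0,0],[0.4,0.132,0,0,0,0,0],[0.4,0.138,0,0,0,0,0],[0.4,0.144,0,0,0,0,0],[0.4,0.148,0,0,0,0,0],[0.4,0.148,0,0,0,0,0]]'
python3 - <<'E'
from h import *
s=bot.read_state();print(to_fence(s['position']))
viewer.capture('side')
for t in('card','edge_left','edge_right','stop'):print(t,[(round(r['p'],2),to_fence(r['xyz'])) for r in models.tip_of('side',t)][:2])
E
```

```text
time_s: 11.45
position: [0.6138, 0.0192, 0.0236]
tcp_rot: [[-0.17, 0.985, -0.0], [0.985, 0.17, 0.001], [0.001, -0.0, -1.0]]
force: [1.7, -1.6, 1.0]
opening: 0.401
grasp_force: 0.7
[-0.0615  0.0384]
card [(0.73, array([-0.0642,  0.1395]))]
edge_left []
edge_right [(0.85, array([-0.0181,  0.0483]))]
stop [(0.88, array([-0.3197,  0.1226])), (0.83, array([-0.1091,  0.5801]))]
```

```bash

python3 -m jog '[[0.4,0.003,0,0,0,0,0],[0.4,0.006,0,0,0,0,0],[0.4,0.008,0,0,0,0,0],[0.4,0.010,0,0,0,0,0]]' | grep -E 'force|posi'
python3 -m jog '[[0.4,0.001,0,0,0,0,0],[0.4,0.002,0,0,0,0,0]]'| grep -E 'force|posi'
python3 -m jog '[[0.4,0.001,0,0,0,0,0]]'| grep -E 'force|posi'
```

```text
position: [0.6121, 0.0284, 0.0233]
force: [0.8, -2.7, -3.1]
grasp_force: 1.4
position: [0.6119, 0.0303, 0.0235]
force: [1.2, -2.5, -2.4]
grasp_force: 1.4
position: [0.6118, 0.0307, 0.0235]
force: [0.6, -6.3, -2.0]
grasp_force: 3.3
```

```bash

python3 -m jog '[[0.4,0.001,0,0,0,0,0],[0.4,0.001,0,0,0,0,0]]'| grep -E '^force|posi'
python3 -m jog '[[0.4,0.001,0,0,0,0,0],[0.4,0.001,0,0,0,0,0]]'| grep -E '^force|posi'
python3 -c "
from h import *
print(to_fence(bot.read_state()['position']))"
```

```text
position: [0.6118, 0.0306, 0.0236]
force: [-0.1, -7.4, -2.6]
position: [0.6118, 0.0307, 0.0236]
force: [0.4, -8.9, -1.9]
[-0.0614  0.0501]
```

The card has reached the stop: force is rising while the hand stays put. Back off, go round behind it and push to the fence.

```bash

python3 -m jog '[[0.4,-0.008,0,0,0,0,0],[0.4,-0.02,0,0,0,0,0],[0.4,-0.02,0,-0.05,0,0,0],[1,-0.02,0,-0.10,0,0,0],[1,-0.02,0,-0.10,0,0,0]]' | grep posi
python3 - <<'E'
from h import *
viewer.capture('side')
for t in('card','edge_left','edge_right'):print(t,[(round(r['p'],2),to_fence(r['xyz'])) for r in models.tip_of('side',t)][:1])
move(-.155,.135,.125,99.8)
E
```

```text
position: [0.6182, 0.013, 0.1282]
card [(0.9, array([-0.0654,  0.1496]))]
edge_left []
edge_right [(0.56, array([-0.0179,  0.059 ]))]
world [0.505 0.098 0.125] shift [ 0.1018 -0.0927 -0.0023] turn [-6.000e-02 -1.700e-01 -8.998e+01]
```

```bash

python3 -m jog '[[1,0.01,-0.04,0,0,0,-10],[1,0.03,-0.07,0,0,0,-20],[1,0.06,-0.09,0,0,0,-30],[1,0.102,-0.093,0,0,0,-40],[1,0.102,-0.093,0,0,0,-50],[1,0.102,-0.093,0,0,0,-60],[1,0.102,-0.093,0,0,0,-70],[1,0.102,-0.093,0,0,0,-80],[1,0.102,-0.093,0,0,0,-90],[1,0.102,-0.093,0,0,0,-90],[1,0.102,-0.093,0,0,0,-90],[1,0.102,-0.093,0.05,0,0,-90],[1,0.102,-0.093,0.09,0,0,-90],[1,0.102,-0.093,0.101,0,0,-90],[1,0.102,-0.093,0.101,0,0,-90]]'
python3 -m jog '[[1,-0.01,0,0,0,0,0],[1,-0.018,0,0,0,0,0],[1,-0.024,0,0,0,0,0],[1,-0.03,0,0,0,0,0],[1,-0.036,0,0,0,0,0],[1,-0.041,0,0,0,0,0],[1,-0.041,0,0,0,0,0]]'
python3 -c "
from h import *
print(to_fence(bot.read_state()['position']))"
```

```text
time_s: 15.78
position: [0.5056, 0.0981, 0.0222]
tcp_rot: [[-0.985, -0.17, -0.001], [-0.17, 0.985, 0.0], [0.001, 0.0, -1.0]]
force: [0.5, 0.3, 0.1]
opening: 1.001
grasp_force: 0.0
time_s: 16.65
position: [0.5428, 0.105, 0.022]
tcp_rot: [[-0.985, -0.171, -0.008], [-0.171, 0.985, -0.0], [0.007, 0.001, -1.0]]
force: [-4.2, -0.3, 0.7]
opening: 0.997
grasp_force: 2.2
[-0.1166  0.1352]
```

```bash

python3 -m jog '[[1,-0.002,0,0,0,0,0],[1,-0.004,0,0,0,0,0],[1,-0.006,0,0,0,0,0]]'| grep -E '^force|posi'
for i in 1; do python3 -m jog '[[1,-0.002,0,0,0,0,0],[1,-0.002,0,0,0,0,0]]'| grep -E '^force|posi'; done
python3 -m jog '[[1,-0.002,0,0,0,0,0],[1,-0.002,0,0,0,0,0]]'| grep -E '^force|posi'
python3 -c "
from h import *
print(to_fence(bot.read_state()['position']))"
```

```text
position: [0.5481, 0.106, 0.022]
force: [-10.4, -3.1, 5.8]
position: [0.5481, 0.106, 0.022]
force: [-10.7, -3.4, 6.9]
position: [0.5481, 0.1061, 0.0221]
force: [-13.6, -5.3, 9.2]
[-0.1112  0.1353]
```

```bash

python3 -m jog '[[1,-0.003,0,0,0,0,0],[1,-0.003,0,0,0,0,0]]'| grep -vE 'time'
python3 -m jog '[[1,0.012,0,0,0,0,0],[1,0.03,0,0,0,0,0],[1,0.03,0,-0.06,0,0,0],[1,0.03,0,-0.1,0,0,0],[1,0.03,-0.06,-0.1,0,0,0],[1,0.03,-0.12,-0.1,0,0,0],[1,0.03,-0.18,-0.1,0,0,0],[1,0.03,-0.24,-0.1,0,0,0],[1,0.03,-0.30,-0.1,0,0,0],[1,0.03,-0.30,-0.1,0,0,0],[1,0.03,-0.30,-0.1,0,0,0]]'| grep -vE 'time'
python3 - <<'E'
from h import *
for c in('side','top'):
    p,_=viewer.capture(c)
    if c=='side':cv2.imwrite('pics/s3.png',cv2.resize(p[150:310,290:470],(720,640))[:600])
    else: cv2.imwrite('pics/t3.png',cv2.resize(p[130:270,210:430],(792,504),interpolation=cv2.INTER_CUBIC));print(rect('top','card',.036,[.6,.13]))
    for t in('card','edge_left','edge_right','fence','stop','dish'):print(c,t,[(round(r['p'],2),to_fence(r['xyz'])) for r in models.tip_of(c,t)][:2])
E
```

```text
position: [0.5481, 0.1062, 0.0221]
tcp_rot: [[-0.985, -0.171, -0.024], [-0.171, 0.985, -0.002], [0.024, 0.002, -1.0]]
force: [-18.2, -6.0, 14.2]
opening: 0.997
grasp_force: 9.6
position: [0.5811, -0.1936, 0.1225]
tcp_rot: [[-0.986, -0.17, 0.001], [-0.17, 0.986, -0.0], [-0.001, -0.0, -1.0]]
force: [-0.2, 1.1, -0.0]
opening: 1.0
grasp_force: 0.0
side card [(0.87, array([-0.0516,  0.1466]))]
side edge_left [(0.91, array([-0.0039,  0.2335]))]
side edge_right []
side fence [(0.78, array([-0.    ,  0.0009]))]
side stop [(0.77, array([-0.0641,  0.2485])), (0.65, array([-0.1114,  0.5826]))]
side dish [(0.67, array([-0.0631, -0.2485]))]
(array([594.9, 165.3]), array([107.5,  92.1]), 9.85, 0.65)
top card [(0.82, array([-0.0523,  0.1464]))]
top edge_left []
top edge_right []
top fence [(0.59, array([0.    , 0.0031]))]
top stop [(0.82, array([-0.1131,  0.5851])), (0.81, array([-0.0627,  0.2545]))]
top dish []
```

View pics/t3.png

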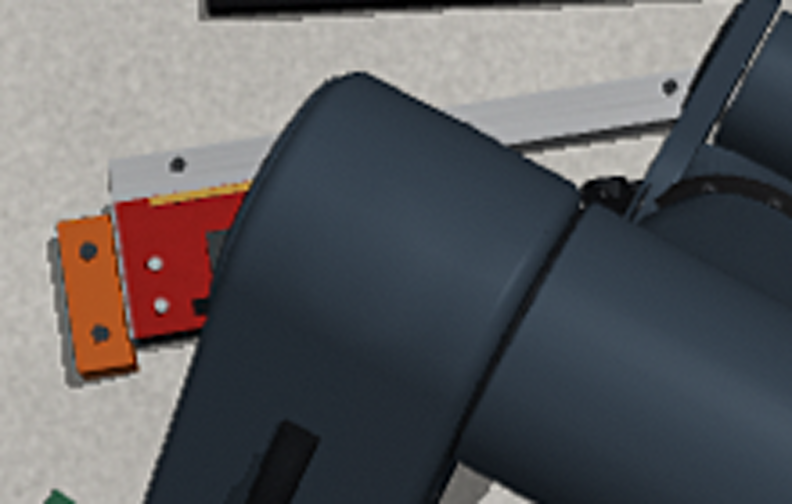

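View pics/s3.png

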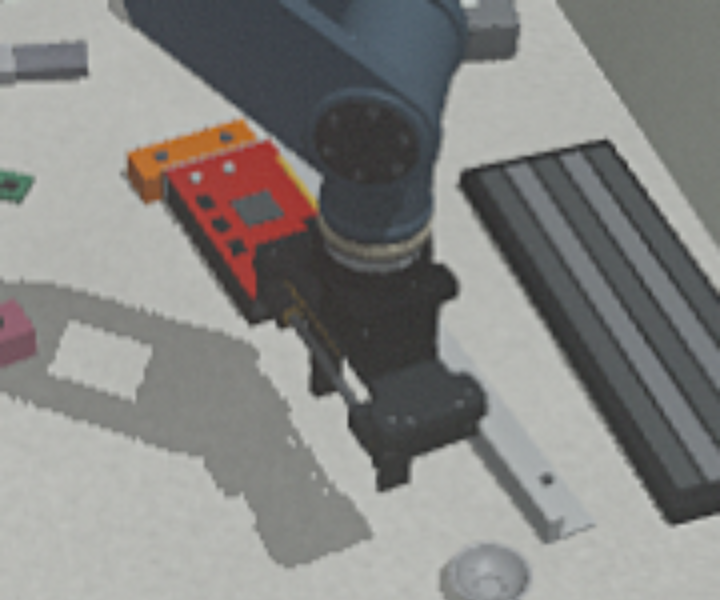

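Card at t3 (115–250,200–340) sits against the orange stop and the fence at its left end; the arm hides the rest. I'll withdraw fully and check.

```bash

python3 -m jog '[[1,0,-0.03,-0.06,0,0,0],[1,0.05,-0.06,-0.12,0,0,0],[1,0.1,-0.1,-0.15,0,0,0],[1,0.1,-0.15,-0.15,0,0,0],[1,0.1,-0.2,-0.15,0,0,0],[1,0.1,-0.25,-0.15,0,0,0],[1,0.1,-0.25,-0.15,0,0,0],[1,0.1,-0.25,-0.15,0,0,0]]'| grep -vE 'time'
python3 - <<'E'
from h import *
p,_=viewer.capture('top');cv2.imwrite('pics/t4.png',cv2.resize(p[130:270,210:430],(792,504),interpolation=cv2.INTER_CUBIC))
viewer.capture('side')
for c in('top','side'):
    for t in('card','edge_left','edge_right','fence','stop','dish','bottle','meter','mouse'):print(c,t,[(round(r['p'],2),to_fence(r['xyz'])) for r in models.tip_of(c,t)][:1])
print(rect('top','card',.036,[.6,.13]),rect('top','fence',.026,[.68,0]))
E
```

```text
position: [0.5243, -0.4562, 0.2718]
tcp_rot: [[-0.985, -0.17, -0.001], [-0.17, 0.985, 0.002], [0.001, 0.002, -1.0]]
force: [-0.9, 1.1, 0.1]
opening: 1.0
grasp_force: 0.0
top card [(0.9, array([-0.0537,  0.1468]))]
top edge_left []
top edge_right []
top fence [(0.81, array([0.0011, 0.0027]))]
top stop [(0.91, array([-0.3216,  0.1234]))]
top dish [(0.65, array([-0.0624, -0.2499]))]
top bottle [(0.7, array([-0.0053,  0.4732]))]
top meter []
top mouse [(0.59, array([-0.0737, -0.3786]))]
side card [(0.95, array([-0.0538,  0.1466]))]
side edge_left [(0.64, array([-0.0776, -0.3859]))]
side edge_right [(0.96, array([-0.0046,  0.0608]))]
side fence []
side stop [(0.8, array([-0.3185,  0.1236]))]
side dish []
side bottle []
side meter [(0.87, array([-0.2503, -0.47  ]))]
side mouse [(0.88, array([-0.079 , -0.3871]))]
(array([601.5, 126.1]), array([109. , 173.1]), 10.37, 0.96) (array([690.6,  -6.3]), array([ 42.6, 456.2]), 9.76, 0.61)
```

View pics/t4.png

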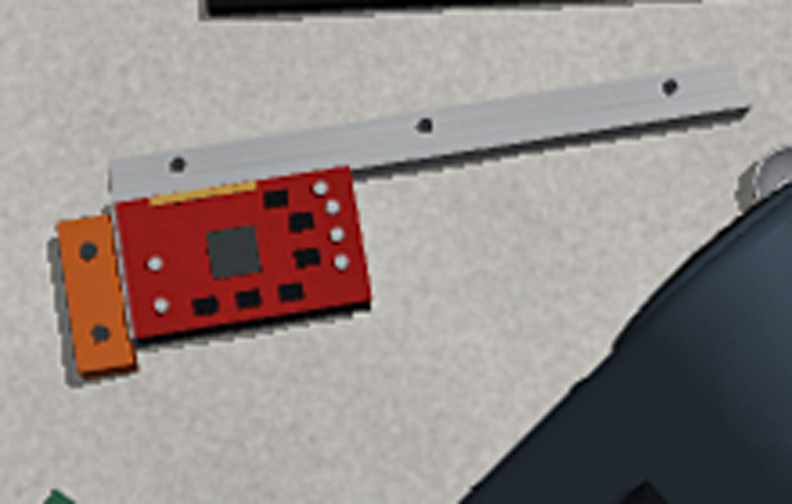

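The card looks square against both the stop at (125,270) and the fence. The networks leave about 4 mm of doubt, so I'll measure the gap from the image edges at subpixel accuracy.

```bash
cat > gap.py <<'E'
from h import *
ps=np.mean([viewer.capture('top')[0].astype(float) for _ in range(4)],0)
sat=ps[:,:,2]-ps[:,:,1]; g=ps.mean(2)
def cross(sig,u,v0,v1):   # strongest step down the column, half-level crossing
    c=sig[v0:v1,u];k=np.argmax(abs(np.diff(c)));lo,hi=c[max(k-2,0):k+1].mean() if 0 else c[max(k-1,0)],c[min(k+2,len(c)-1)]
    m=(lo+hi)/2;s=np.arange(max(k-1,0),min(k+2,len(c)-1))
    for i in s:
        if (c[i]-m)*(c[i+1]-m)<=0 and c[i]!=c[i+1]: return v0+i+(m-c[i])/(c[i+1]-c[i])
def line(u,w,lab):
    q=np.array([to_fence(p) for p in w]);f=np.polyfit(q[:,1],q[:,0],1);r=q[:,0]-np.polyval(f,q[:,1])
    k=abs(r)<.003;f=np.polyfit(q[k,1],q[k,0],1);print(lab,k.sum(),'slope %.4f x@.06 %.4f x@.23 %.4f sd %.4f'%(f[0],np.polyval(f,.06),np.polyval(f,.23),r[k].std()))
# crop->pixel: u=210+U/3.6, v=130+V/3.6
us=[u for u in list(range(283,306))]
C=[(u,cross(sat,u,int(130+(200-(u-243)*3.6*.155)/3.6)-6,int(130+(200-(u-243)*3.6*.155)/3.6)+6)) for u in us]
us=range(315,410)
Fe=[(u,cross(g,u,int(178-(u-311)*.165)-4,int(178-(u-311)*.165)+4)) for u in us]
for d,z,l in((C,.036,'card +x top edge'),(Fe,.026,'fence top front edge')):
    d=[x for x in d if x[1] is not None];line(None,ground('top',d,z),l)
# rear (-x) top edge of the card
B=[(u,cross(sat,u,int(223-(u-248)*.148)-5,int(223-(u-248)*.148)+5)) for u in range(252,308)]
line(None,ground('top',[x for x in B if x[1] is not None],.036),'card -x top edge')
E
python3 gap.py
```

```text
card +x top edge 16 slope -0.0021 x@.06 -0.0031 x@.23 -0.0034 sd 0.0011
fence top front edge 80 slope 0.0033 x@.06 -0.0032 x@.23 -0.0027 sd 0.0004
card -x top edge 52 slope 0.0031 x@.06 -0.1015 x@.23 -0.1010 sd 0.0004
```

Flush on the fence: card edge and fence face agree within 0.7 mm, and the rear edge is 98 mm back. Same check for the stop end.

```bash
cat >> gap.py <<'E'
print('--- y')
def rowcross(sig,pts):   # pts (v,u guess)
    o=[]
    for v,u in pts:
        x=cross(sig.T,v,int(round(u))-4,int(round(u))+5)
        if x is not None:o.append((x,v))
    return o
def yl(d,z,l):
    q=np.array([to_fence(p) for p in ground('top',d,z)]);m=np.median(q[:,1]);k=abs(q[:,1]-m)<.004
    print(l,k.sum(),'y %.4f sd %.4f slope %.4f'%(q[k,1].mean(),q[k,1].std(),np.polyfit(q[k,0],q[k,1],1)[0]))
yl(rowcross(sat,[(v,307.5+(v-177)*.15) for v in range(180,213)]),.036,'card -y end')
b=ps[:,:,1]-ps[:,:,0]  # orange: green-blue
yl(rowcross(b,[(v,240+(v-190)*.187) for v in range(194,228)]),.030,'stop face (near edge)')
yl(rowcross(b,[(v,226+(v-192)*.187) for v in range(196,228)]),.030,'stop far edge')
E
python3 gap.py | sed -n '/---/,$p'
```

```text
--- y
card -y end 33 y 0.0605 sd 0.0002 slope -0.0006
stop face (near edge) 34 y 0.2319 sd 0.0006 slope 0.0092
stop far edge 31 y 0.2698 sd 0.0002 slope -0.0028
```

```bash
python3 -c "
from rig import workorder,bot
print(bot.read_state()['time_s'],workorder.hand_in())"
```

```text
the job is handed in; nothing more can be done
22.4 None
```

I pushed the card flush along the fence (edge within about 1 mm) and up against the orange stop (gap about 1 mm), as measured in the top camera, and handed in at 22.4 s with the hand clear; the hand-in returned no verdict.

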